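# Hold up the paint chest's lid

## Robot

A 7-joint arm with a two-finger parallel gripper is mounted at the origin on the work surface. World frame = base frame: x ahead of the robot, y to its left, z up, the work surface at z = 0. Lengths are in m, angles in rad, forces in N, time in s.
With the tool pointing down it reaches from about 0.35 to 0.9 m from the base axis. Payload 8.1 kg.
Tool frame: the origin (TCP) lies between the finger pads; the fingertips stand 11 mm ahead of it and the grasp point (between the pads) lies 8 mm behind it; z points along the fingers, y is the line along which they close (so a half turn about z gives the same grasp; the last joint's range is limited). The gripper opens to 92 mm and grips with 3 to 60 N. Pads are 19 mm wide; open, the fingers measure 130 mm over their backs; the gripper's body (75 mm by 190 mm) begins 47 mm behind the grasp point.
Start: joints at [-1.37, 0.434, 0.025, 1.573, -0.012, 1.134, -0.075], TCP at [0.187, 0.596, 0.238] pointing down, gripper open.
Joint ranges: [-2.62, 2.62], [-0.44, 2.09], [-1.27, 1.32], [0.08, 2.57], [-1.32, 4.46], [0.12, 2], [-2.74, 2.74]. Speed limits (rad/s): [2.22, 2.22, 3.01, 3.01, 3.14, 3.14, 3.14].

## Interface

Orientations are given as a rotation vector (axis times angle).
In Python, from cell import observe, get_image, camera_params, sign_off gives the robot as it stands.
- The arm moves only by the shell command python3 -m pendant 'ROWS' [FORCE]. ROWS is JSON, one flat list of numbers, 7 for each row, row after row: the shift along the tool's x, y, z in m, then the turn, a rotation vector about the tool's x, y, z in rad, then the finger opening in m, from 0 to 0.0918. In form: [dx, dy, dz, rx, ry, rz, jaw, dx, dy, dz, rx, ry, rz, jaw, ...]. A call has 1 to 10 rows; each row shifts and turns the commanded pose from where the row before left it, along the tool's axes as they then stand; what a row does not reach is not made up. A row lasts 1/8 s, in which the tool goes at most 62.5 mm and 10.7 degrees, less where a joint would pass 70% of its speed; a pose out of reach is approached as far as the arm can. A call is refused whole if a number of a shift passes 0.0625 or a number of a turn 0.188, either way. A call with a gripper value outside its range is refused whole. The fingers move at their own pace and stop on an object; FORCE is the grip in N (left out, the last holds). Time passes only in rows, so rows that do not move let the fingers close. It gives the time, the measured TCP pose, the force, the opening and the grip force at its end, in the units of the state.
- observe(): the state, without advancing time (a new reading comes with each control period).
- get_image(name): name is "side" or "top" or "wrist"; returns the picture (400x640x3 uint8, red, green, blue); there is no depth.
- camera_params(name): a dict with "intrinsics" (3x3 intrinsics, pixels), "eye" and "rotation" of the camera in the world; the wrist camera has in their place "T_tool_cam" (4x4, takes a point from camera to tool coordinates, whose origin is the TCP and whose axes are the flange's). Camera axes: x right, y down, z forward; pixel columns grow to the right and rows downward; lengths in m; the calibration is good to about 2 mm. The wrist camera is an equidistant fisheye: a pixel r from the principal point sees the ray r / f radians off the axis. A picture is of the moment at which its call begins: read the wrist's pose just before it. camera_params takes no time and is no camera call.
- sign_off(): hands the job in; it is judged then, once.
The state is a dict: "clock": time; "joints": joint angles; "dq": joint speeds; "joint_efforts": joint torques, N m; "position": TCP position; "ee_rot": TCP orientation; "force": force on the tool from outside, world axes, zero at the start; "ft_torque": the same for the moment, N m; "width": opening from 0.0 (shut) to 1.0 (fully open); "gripper_force": force on a finger pad.
Only numpy, scipy, OpenCV 4.12 (cv2) and the standard library are available. Lean on these libraries where they do the work, as an engineer would, in place of code of your own. Each camera call takes 0.05 s, during which the arm holds its last target. There are 200 camera calls.

## Task

The low wooden paint chest has a loose-hinged lid with no stay, and someone needs to see inside. Take the jar off the lid and set it down gently, standing upright, in the shallow wooden tray; then raise the lid by its bar handle until it stands straight up at its balance point, never letting it topple over backwards. Finish with the gripper still holding the lid there, upright and still, and leave everything else on the table where it is.

Things in the scene. Friction and masses are not known exactly. Their poses are not given: they have to be found in the camera images.
- chest: fixed low wooden chest, 150 mm deep (its x) by 240 mm wide (its y), walls 70 mm high, with the lid on top (lid's upper face 80 mm above the table); origin at the centre of its underside, its front (the side with the bar handle) faces its own -x, z up
- lid_hinge (a point): middle of the lid's hinge line, on the chest's far (+x) rim, 75 mm above the table; the hinge line runs along the chest's y. Axes as the chest's
- lid (a joint): angle of the lid in rad: 0 shut (level), grows as its front edge rises and goes over towards the far side; 1.571 = panel straight up, where it balances; it falls shut below that and falls over backwards (to a stop at 2.5) beyond it. The hinge is nearly free of friction. The lid weighs about 0.3 to 0.65 kg
- lid_bar (a point): centre of the lid's bar handle: a round steel bar 10 mm thick, 120 mm long, parallel to the hinge and 190 mm from it, in the plane of the middle of the 10 mm thick lid panel. It stands 40 mm out from the panel's front edge on two 8 mm rods at its ends, so a finger fits between bar and panel from above and the bar can turn between the fingers. When the lid is shut it is 75 mm above the table; with the lid upright, 265 mm
- jar: the screw-capped round glass jar that stands on the lid at the start, 48 mm in diameter, 85 mm tall, about 0.15 to 0.3 kg; origin at the centre of its underside, z up its axis
- jar_mid (a point): centre of that jar, on its axis, half-way up (42.5 mm above its underside); z along the jar's axis
- tray: fixed shallow open square wooden tray, 150 by 150 mm outside, 20 mm high, walls and floor 5 mm thick, empty, to the left or the right of the chest; origin at the centre of its underside
- palette: bystander: round white ceramic plate, 140 mm across, on the side of the chest away from the tray; origin under its centre
- cup: bystander: open plastic cup, 72 mm across, 90 mm tall, beyond the chest; origin under its centre
- squeeze: bystander: white plastic bottle, 48 mm across, 130 mm tall, beyond the chest; origin under its centre
- ink: bystander: small capped jar, 40 mm across, 60 mm tall, standing on the table; origin under its centre
- jar2: bystander: capped glass jar like the one on the lid, but standing on the table; origin under its centre
- brush: bystander: brush lying flat on the table on the robot's side of the chest
- weight: bystander: flat steel paperweight bar, 30 by 160 by 12 mm, on the robot's side of the chest; origin under its centre

How it is judged:
By the outcome, as a careful person would: the job done as asked, in the order asked, and still so for the second after the job is handed in, while the arm keeps its last pose, push and grip.
It also fails if it takes over 61 s, if anything falls off the work surface, if the arm or the gripper's body presses on something with over 40 N, if the wrist force passes 120 N, or if a joint passes its speed limit or range.

## Working session

There is one attempt and no reset: what is moved stays moved. The work goes in short steps, Python scripts to look and compute and a shell command to move; the robot and the scene stay as the last step left them, time stands still between calls to the robot, and variables do not carry over. Pictures are saved under pics/ and viewed, at most 10 in all, crops included, and the job is handed in when it is done.

```bash
ls; mkdir -p pics
python3 - <<'E'
from cell import *
import cv2,numpy as np
np.set_printoptions(precision=4,suppress=True)
s=observe();print(s)
for n in("side","top","wrist"):
    print(n,camera_params(n))
for n in("side","top"):
    cv2.imwrite(f"pics/{n}0.png",get_image(n)[:,:,::-1])
E
```

```text
pics
{'clock': 0.0, 'joints': array([-1.3696,  0.4352,  0.0249,  1.5741, -0.0116,  1.134 , -0.0751]), 'dq': array([-0.0004, -0.0037, -0.0005,  0.0005,  0.0006,  0.0005, -0.0007]), 'joint_efforts': array([  0.0005, -66.7872,   0.9855, -31.4448,  -0.0605,   0.0428,
         0.0002]), 'position': array([0.1869, 0.5959, 0.237 ]), 'ee_rot': array([-0.4754, -3.1053,  0.0024]), 'force': array([ 0.2952,  0.0006, -0.7357]), 'ft_torque': array([ 0.0069,  0.0197, -0.027 ]), 'gripper_force': 0.0, 'width': 0.9986057314841785}
side {'intrinsics': array([[391.4396,   0.    , 321.3527],
       [  0.    , 391.4396, 191.0153],
       [  0.    ,   0.    ,   1.    ]]), 'eye': array([ 0.3167, -0.752 ,  0.683 ]), 'rotation': array([-2.1791,  0.3442, -0.2059])}
top {'intrinsics': array([[458.4754,   0.    , 323.1334],
       [  0.    , 458.4754, 196.8448],
       [  0.    ,   0.    ,   1.    ]]), 'eye': array([ 0.4315, -0.0075,  1.0491]), 'rotation': array([-2.1586,  2.1397, -0.1267])}
wrist {'intrinsics': array([[309.7069,   0.    , 321.3399],
       [  0.    , 309.7069, 203.8325],
       [  0.    ,   0.    ,   1.    ]]), 'T_tool_cam': array([[ 0.0002, -0.9669, -0.2552,  0.0689],
       [ 1.    ,  0.0001,  0.0003, -0.0006],
       [-0.0002, -0.2552,  0.9669, -0.1467],
       [ 0.    ,  0.    ,  0.    ,  1.    ]])}
```

View pics/top0.png

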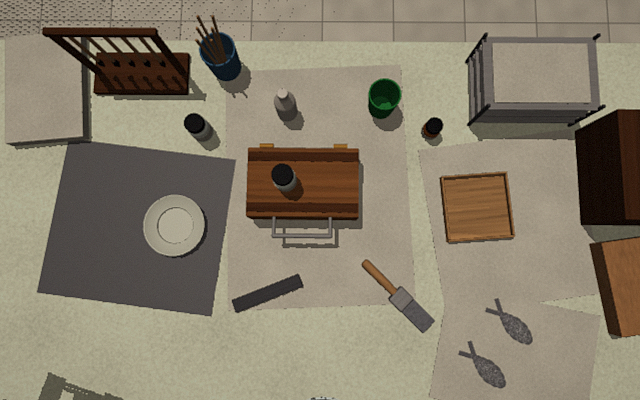

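View pics/side0.png

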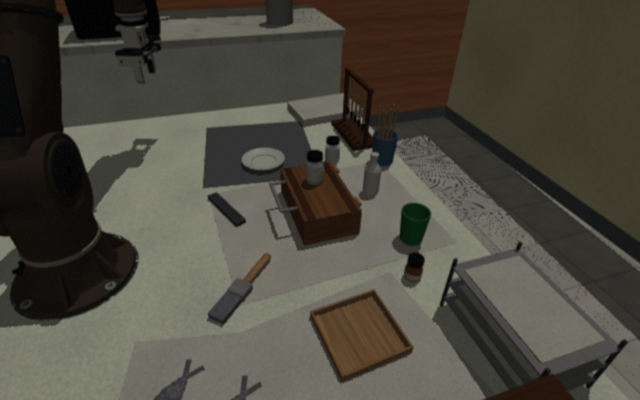

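The top view shows the chest around (303,183), the dark jar cap at (283,174), the bar handle from about (273,235) to (331,236), and the tray at (477,207). Palette, weight and brush are clear of these. The side view agrees: jar cap near (315,158), tray at (360,335).

```bash
cat > h.py <<'E'
import numpy as np,cv2
from scipy.spatial.transform import Rotation as R
from cell import *
np.set_printoptions(precision=4,suppress=True)
def ray(n,uv):
    c=camera_params(n);K=c["intrinsics"];d=np.linalg.inv(K)@[uv[0],uv[1],1]
    r=c["rotation"];Rm=R.from_rotvec(r).as_matrix() if np.ndim(r)==1 else r
    return np.array(c["eye"]),Rm@d
def onz(n,uv,z):
    e,d=ray(n,uv);return e+d*(z-e[2])/d[2]
def proj(n,p):
    c=camera_params(n);Rm=R.from_rotvec(c["rotation"]).as_matrix();q=c["intrinsics"]@(Rm.T@(np.array(p)-c["eye"]));return q[:2]/q[2]
E
python3 - <<'E'
from h import *
t=cv2.imread("pics/top0.png");s=cv2.imread("pics/side0.png")
# jar cap dark blob
def blob(im,x0,x1,y0,y1,f):
    m=np.zeros(im.shape[:2],np.uint8);m[y0:y1,x0:x1]=f(im[y0:y1,x0:x1].astype(int))*255
    n,l,st,c=cv2.connectedComponentsWithStats(m);i=1+np.argmax(st[1:,4]);return (l==i).astype(np.uint8),st[i],c[i]
dark=lambda a:a.max(2)<45
m,st,c=blob(t,265,305,158,190,dark);print("cap top",st,c,onz("top",c,.165))
m,st,c=blob(s,300,330,145,170,dark);print("cap side",st,c,onz("side",c,.16))
wood=lambda a:(a[...,2]-a[...,0]>35)
m,st,c=blob(t,430,525,160,255,wood);k=cv2.findContours(m,0,2)[0];k=max(k,key=cv2.contourArea)
r=cv2.minAreaRect(k);print("tray",r);q=np.array([onz("top",p,.02) for p in cv2.boxPoints(r)]);print(q,q.mean(0),[np.linalg.norm(q[i]-q[i-1]) for i in range(4)])
m,st,c=blob(t,235,375,135,225,wood);k=cv2.findContours(m,0,2)[0];k=max(k,key=cv2.contourArea)
r=cv2.minAreaRect(k);print("chest",r);q=np.array([onz("top",p,.08) for p in cv2.boxPoints(r)]);print(q,[np.linalg.norm(q[i]-q[i-1]) for i in range(4)])
a=cv2.resize(t[130:255,230:380],None,fx=5,fy=4.8,interpolation=cv2.INTER_CUBIC)
cv2.imwrite("pics/crop0.png",cv2.resize(t[130:250,230:380],None,fx=5,fy=5,interpolation=cv2.INTER_CUBIC))
E
```

```text
cap top [272 164  21  22 376] [281.9947 174.4601] [0.59   0.0843 0.165 ]
cap side [306 150  16  13 181] [313.6077 155.9834] [0.5876 0.0798 0.16  ]
tray ((477.56573486328125, 206.39866638183594), (67.58546447753906, 69.11186981201172), 85.13549041748047)
[[ 0.6159 -0.2605  0.02  ]
 [ 0.6306 -0.4167  0.02  ]
 [ 0.4782 -0.4229  0.02  ]
 [ 0.4638 -0.2696  0.02  ]] [ 0.5471 -0.3424  0.02  ] [np.float64(0.15241471599282513), np.float64(0.15694012673113322), np.float64(0.1525431404444585), np.float64(0.15396719909555517)]
chest ((302.23382568359375, 179.95816040039062), (112.32640075683594, 73.26213836669922), 0.6365935802459717)
[[ 0.5152  0.1685  0.08  ]
 [ 0.6745  0.1717  0.08  ]
 [ 0.6734 -0.0717  0.08  ]
 [ 0.5146 -0.0699  0.08  ]] [np.float64(0.23837870658977972), np.float64(0.1593764897792262), np.float64(0.24341219896319474), np.float64(0.15884555805573788)]
```

View pics/crop0.png

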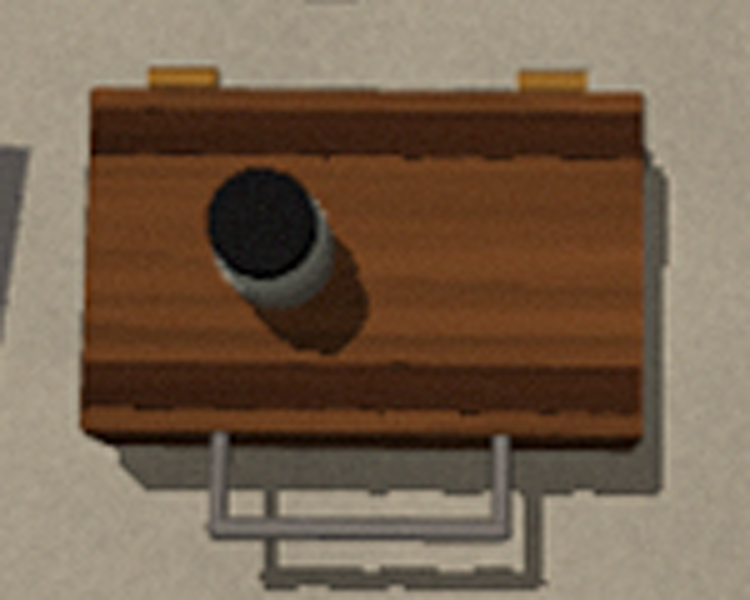

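The crop shows the bar from crop (212,527) to (507,530), about (272.4,235.4)–(331.4,236) in the full picture. The cap's centre is at crop (262,223).

```bash
python3 - <<'E'
from h import *
a=onz("top",(272.4,235.4),.075);b=onz("top",(331.4,236),.075);print(a,b,np.linalg.norm(a-b),(a+b)/2)
f=lambda u,v,z:onz("top",(230+u/5,130+v/5),z)
for u,v in((82,428),(640,438),(91,88),(642,93)):print(f(u,v,.08))
print(f(262,223,.165),onz("side",(314,155.5),.165))
E
python3 -m pendant '[0,0,0,0,0,0.181,0.0918,0,0,0,0,0,0.181,0.0918,0,0,0,0,0,0.181,0.0918,0,0,0,0,0,0.181,0.0918,0,0,0,0,0,0.181,0.0918,0,0,0,0,0,0.181,0.0918,0,0,0,0,0,0.181,0.0918]'
```

```text
[0.4748 0.1113 0.075 ] [ 0.4746 -0.0139  0.075 ] 0.12518405300664737 [0.4747 0.0487 0.075 ]
[0.516 0.167 0.08 ]
[ 0.5138 -0.0699  0.08  ]
[0.6637 0.1677 0.08  ]
[ 0.6631 -0.0708  0.08  ]
[0.5897 0.0835 0.165 ] [0.5867 0.0738 0.165 ]
clock: 0.98
position: [0.1868, 0.5961, 0.2373]
ee_rot: [2.228, 2.214, -0.001]
force: [0.1, 0.3, -0.0]
width: 1.0
gripper_force: 0.0
```

```bash
python3 -m pendant '[-0.048,0.038,0,0,0,0,0.0918,-0.048,0.038,0,0,0,0,0.0918,-0.048,0.038,0,0,0,0,0.0918,-0.048,0.038,0,0,0,0,0.0918,-0.048,0.038,0,0,0,0,0.0918,-0.048,0.038,0,0,0,0,0.0918,-0.048,0.038,0,0,0,0,0.0918,-0.048,0.038,0,0,0,0,0.0918,-0.048,0.038,0,0,0,0,0.0918,-0.034,0.022,0,0,0,0,0.0918]'
python3 -m pendant '[0,0,0,0,0,0,0.0918,0,0,0,0,0,0,0.0918]'
python3 - <<'E'
from h import *
s=observe();print(s["position"],s["ee_rot"],s["joints"])
im=get_image("wrist");cv2.imwrite("pics/w0.png",im[:,:,::-1])
E
```

```text
clock: 2.22
position: [0.5523, 0.1274, 0.2376]
ee_rot: [2.224, 2.218, -0.001]
force: [0.1, 0.6, 0.2]
width: 1.0
gripper_force: 0.0
clock: 2.48
position: [0.5504, 0.1311, 0.2373]
ee_rot: [-2.22, -2.221, 0.001]
force: [-0.3, 0.9, 0.0]
width: 1.002
gripper_force: 0.0
[0.5504 0.1311 0.2373] [-2.2204 -2.2211  0.0008] [-0.7088  0.3588  0.5171  1.7514 -0.1982  1.0843 -0.1254]
```

View pics/w0.png

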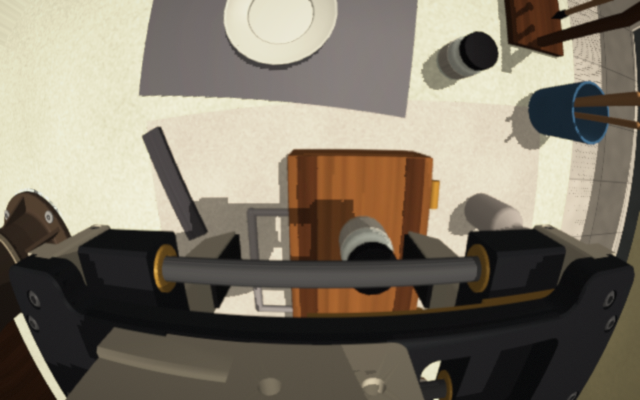

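The wrist view shows the jar between the fingers' lines, its cap around (370,275) and glass top-left edge near (362,222); the bar handle is at about x=252.

```bash
cat >> h.py <<'E'
def wproj(p,s=None):
    s=s or observe();c=camera_params("wrist");K=c["intrinsics"];T=np.eye(4);T[:3,:3]=R.from_rotvec(s["ee_rot"]).as_matrix();T[:3,3]=s["position"]
    q=np.linalg.inv(T@c["T_tool_cam"])@np.append(p,1);th=np.arctan2(np.hypot(q[0],q[1]),q[2]);u=q[:2]/np.hypot(q[0],q[1])*th*K[0,0]
    return u+K[:2,2]
E
python3 - <<'E'
from h import *
im=cv2.imread("pics/w0.png")
for x in(.589,):
  for y in(.079,.083):
    t=np.linspace(0,2*np.pi,60)
    for z,c in((.08,(0,255,0)),(.145,(255,0,0)),(.165,(0,0,255))):
        pts=np.array([wproj([x+.024*np.cos(a),y+.024*np.sin(a),z]) for a in t])
        if y==.083: cv2.polylines(im,[pts.astype(int)],True,c,1)
        print(y,z,pts.min(0),pts.max(0))
for p in([.4747,.1085,.075],[.4747,-.0115,.075]):
    cv2.circle(im,wproj(p).astype(int).tolist(),2,(255,0,255),-1)
cv2.imwrite("pics/w0b.png",cv2.resize(im[130:340,220:480],None,fx=3,fy=2.8))
E
```

```text
0.079 0.08 [336.0095 219.3737] [380.8513 261.3942]
0.079 0.145 [339.3055 242.799 ] [394.0133 292.0573]
0.079 0.165 [340.6127 252.3548] [399.1888 304.1017]
0.083 0.08 [336.0754 215.6768] [381.0883 258.0664]
0.083 0.145 [339.4174 238.3489] [394.4193 288.2512]
0.083 0.165 [340.7476 247.6244] [399.6781 300.1462]
```

View pics/w0b.png

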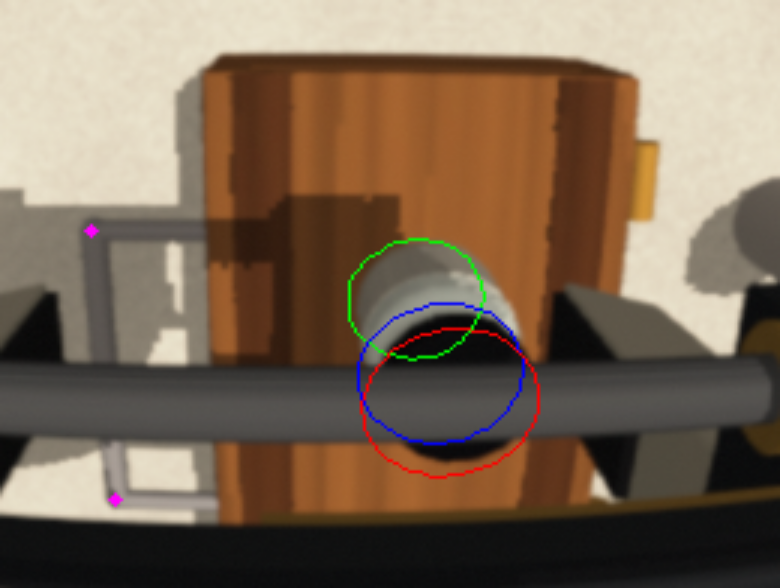

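The overlay fits: predicted base circle and bar ends lie on the jar and bar within 1–2 mm. Move over the jar and descend.

```bash
python3 -m pendant '[-0.0243,0.0198,0,0,0,0,0.0918,-0.0243,0.0198,0,0,0,0,0.0918,0,0,0.02,0,0,0,0.0918,0,0,0.03,0,0,0,0.0918,0,0,0.03,0,0,0,0.0918,0,0,0.02,0,0,0,0.0918,0,0,0.014,0,0,0,0.0918,0,0,0,0,0,0,0.0918,0,0,0,0,0,0,0.0918]'
```

```text
clock: 3.65
position: [0.591, 0.0822, 0.1245]
ee_rot: [2.221, 2.222, 0.002]
force: [0.5, 0.4, -0.7]
width: 1.001
gripper_force: 0.0
```

Close with moderate force, then lift a little.

```bash
python3 -m pendant '[0,0,0,0,0,0,0.06,0,0,0,0,0,0,0.055,0,0,0,0,0,0,0.05,0,0,0,0,0,0,0.044,0,0,0,0,0,0,0.04,0,0,0,0,0,0,0.04,0,0,0,0,0,0,0.04]' 20
python3 -m pendant '[0,0,-0.01,0,0,0,0.04,0,0,-0.03,0,0,0,0.04,0,0,-0.04,0,0,0,0.04,0,0,-0.03,0,0,0,0.04,0,0,-0.01,0,0,0,0.04,0,0,0,0,0,0,0.04]'
python3 - <<'E'
from h import *
print(observe()["position"]);cv2.imwrite("pics/w1.png",get_image("wrist")[:,:,::-1])
E
```

```text
clock: 4.53
position: [0.5908, 0.0818, 0.1238]
ee_rot: [2.221, 2.221, 0.001]
force: [1.0, 0.0, 1.2]
width: 0.517
gripper_force: 20.0
clock: 5.28
position: [0.5904, 0.0819, 0.2437]
ee_rot: [-2.221, -2.221, -0.0]
force: [-0.4, 0.4, -2.2]
width: 0.517
gripper_force: 20.0
[0.5904 0.0819 0.2437]
```

```bash
python3 -m pendant '[-0.02,-0.003,0,0,0,0,0.04,-0.04,-0.004,0,0,0,0,0.04,-0.05,-0.005,0,0,0,0,0.04,-0.05,-0.005,0,0,0,0,0.04,-0.05,-0.005,0,0,0,0,0.04,-0.05,-0.005,0,0,0,0,0.04,-0.05,-0.005,0,0,0,0,0.04,-0.05,-0.005,0,0,0,0,0.04,-0.04,-0.004,0,0,0,0,0.04,-0.024,-0.002,0,0,0,0,0.04]'
python3 -m pendant '[0,0,0,0,0,0,0.04,0,0,0.01,0,0,0,0.04,0,0,0.03,0,0,0,0.04,0,0,0.04,0,0,0,0.04,0,0,0.04,0,0,0,0.04,0,0,0.03,0,0,0,0.04,0,0,0.015,0,0,0,0.04,0,0,0,0,0,0,0.04,0,0,0,0,0,0,0.04]'
```

```text
clock: 6.58
position: [0.5448, -0.346, 0.2426]
ee_rot: [-2.225, -2.216, 0.004]
force: [0.7, -0.1, -3.0]
width: 0.515
gripper_force: 20.0
clock: 7.7
position: [0.5482, -0.3426, 0.0799]
ee_rot: [2.22, 2.22, 0.001]
force: [1.1, -0.5, -1.9]
width: 0.513
gripper_force: 20.0
```

```bash
python3 -m pendant '[0,0,0.012,0,0,0,0.04,0,0,0.01,0,0,0,0.04,0,0,0.004,0,0,0,0.04,0,0,0,0,0,0,0.04,0,0,0,0,0,0,0.04]'
python3 -m pendant '[0,0,0.0015,0,0,0,0.04,0,0,0.0015,0,0,0,0.04,0,0,0,0,0,0,0.04]'
```

```text
clock: 8.32
position: [0.5476, -0.3424, 0.0529]
ee_rot: [2.221, 2.221, 0.0]
force: [-0.0, 0.2, -3.3]
width: 0.517
gripper_force: 20.0
clock: 8.7
position: [0.5474, -0.3422, 0.0496]
ee_rot: [-2.221, -2.221, 0.0]
force: [0.8, -0.5, -2.7]
width: 0.51
gripper_force: 20.0
```

```bash
python3 -m pendant '[0,0,0.001,0,0,0,0.04,0,0,0.001,0,0,0,0.04,0,0,0,0,0,0,0.04]'
```

```text
clock: 9.07
position: [0.5476, -0.3423, 0.0488]
ee_rot: [2.221, 2.221, 0.001]
force: [-3.2, 2.0, 9.3]
width: 0.516
gripper_force: 20.0
```

Contact is made; ease off slightly and open.

```bash
python3 -m pendant '[0,0,-0.0008,0,0,0,0.04,0,0,0,0,0,0,0.047,0,0,0,0,0,0,0.052,0,0,0,0,0,0,0.06,0,0,0,0,0,0,0.08,0,0,0,0,0,0,0.0918,0,0,0,0,0,0,0.0918]'
python3 -m pendant '[0,0,-0.01,0,0,0,0.0918,0,0,-0.03,0,0,0,0.0918,0,0,-0.05,0,0,0,0.0918,0,0,-0.05,0,0,0,0.0918,0,0,-0.04,0,0,0,0.0918,0,0,0,0,0,0,0.0918]'
python3 - <<'E'
from h import *
im=get_image("top")[:,:,::-1];sd=get_image("side")[:,:,::-1]
a=cv2.resize(im[150:270,400:540],(560,480));b=cv2.resize(sd[260:400,290:430],(240,240))
o=np.zeros((480,800,3),np.uint8);o[:,:560]=a;o[:240,560:]=b;cv2.imwrite("pics/p1.png",o)
E
```

```text
clock: 9.95
position: [0.5475, -0.3422, 0.0485]
ee_rot: [-2.221, -2.221, -0.0]
force: [-0.3, -0.2, -0.8]
width: 0.932
gripper_force: 0.0
clock: 10.7
position: [0.5488, -0.3437, 0.2329]
ee_rot: [2.217, 2.216, 0.003]
force: [-0.1, -0.0, 0.2]
width: 1.002
gripper_force: 0.0
```

View pics/p1.png

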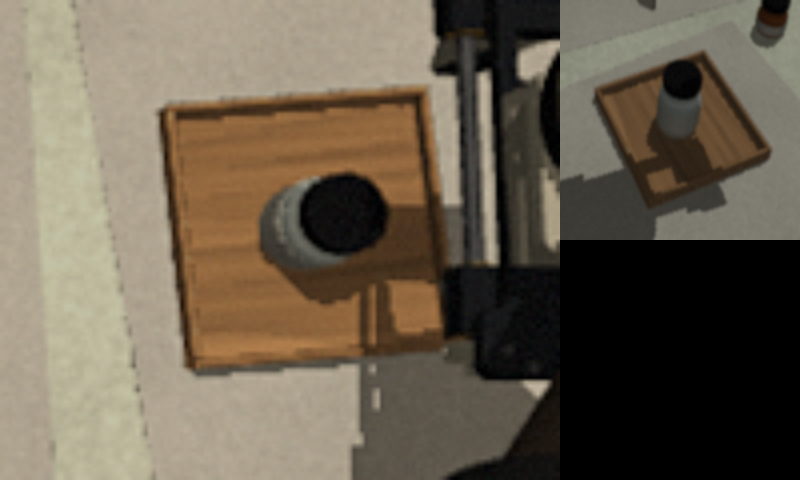

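The jar stands upright near the tray centre (crop ~(345,215), base ~(300,235)). Now to the bar, jaw at 28 mm.

```bash
python3 -m pendant '[0.03,-0.006,0,0,0,0,0.028,0.05,-0.009,0,0,0,0,0.028,0.055,-0.01,0,0,0,0,0.028,0.055,-0.01,0,0,0,0,0.028,0.055,-0.01,0,0,0,0,0.028,0.055,-0.01,0,0,0,0,0.028,0.05,-0.01,0,0,0,0,0.028,0.03,-0.006,0,0,0,0,0.028,0.011,-0.002,0,0,0,0,0.028,0,0,0,0,0,0,0.028]'
python3 -m pendant '[0,0,0.03,0,0,0,0.028,0,0,0.03,0,0,0,0.028,0,0,0,0,0,0,0.028,0,0,0,0,0,0,0.028]'
python3 - <<'E'
from h import *
s=observe();print(s["position"],s["ee_rot"],s["joints"],s["width"])
im=get_image("wrist")[:,:,::-1].copy()
y=s["position"][1]
for p in([.4747,.1085,.075],[.4747,-.0115,.075],[.4747,.0485,.075],[.515,.1085,.08]):
    cv2.circle(im,wproj(p,s).astype(int).tolist(),1,(255,0,255),-1)
cv2.imwrite("pics/w2.png",cv2.resize(im[130:340,190:450],None,fx=3,fy=2.8))
E
```

```text
clock: 12.05
position: [0.4742, 0.0486, 0.228]
ee_rot: [-2.221, -2.222, 0.002]
force: [0.8, -0.9, -0.3]
width: 0.306
gripper_force: 0.0
clock: 12.55
position: [0.4752, 0.0476, 0.1693]
ee_rot: [2.223, 2.219, 0.0]
force: [0.3, -0.1, 0.1]
width: 0.304
gripper_force: 0.0
[0.4752 0.0476 0.1693] [2.2231 2.2188 0.0004] [-0.6213  0.2878  0.5112  2.0415 -0.1845  0.8552 -0.0081] 0.30443663995320724
```

View pics/w2.png

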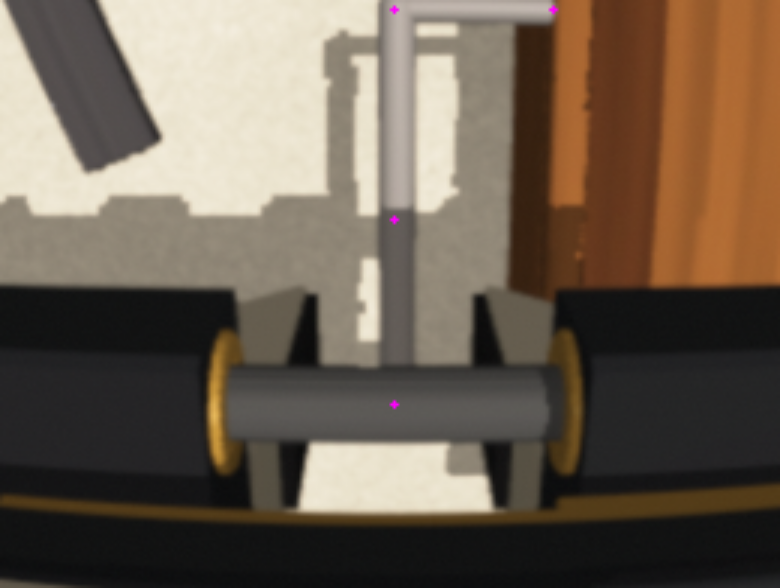

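The bar (crop x≈396) runs midway between the fingers and matches the prediction within 1 mm. Descend and grip.

```bash
python3 -m pendant '[0,0,0.02,0,0,0,0.028,0,0,0.03,0,0,0,0.028,0,0,0.03,0,0,0,0.028,0,0,0.015,0,0,0,0.028,0,0,0.006,0,0,0,0.028,0,0,0,0,0,0,0.028,0,0,0,0,0,0,0.028]'
python3 -m pendant '[0,0,0,0,0,0,0.02,0,0,0,0,0,0,0.014,0,0,0,0,0,0,0.01,0,0,0,0,0,0,0.005,0,0,0,0,0,0,0.005]' 12
```

```text
clock: 13.48
position: [0.4751, 0.0489, 0.0683]
ee_rot: [2.221, 2.221, 0.002]
force: [0.1, -0.3, 0.7]
width: 0.309
gripper_force: 0.0
clock: 14.1
position: [0.4757, 0.0488, 0.0678]
ee_rot: [2.221, 2.22, 0.002]
force: [4.4, 1.0, -2.7]
width: 0.102
gripper_force: 12.0
```

Run:
```python
import numpy as np
a=np.radians([0,2,6,10,14,18,22,26,30,34,38, 42,46,50,54,58,62,66,69,72,74, 76,78,80,82,84,85.5,87])
print(np.round(np.c_[np.degrees(a[1:]),-190*np.diff(np.cos(a)),-190*np.diff(np.sin(a))],1).tolist())
```

```text
[[2.0, 0.1, -6.6], [6.0, 0.9, -13.2], [10.0, 1.8, -13.1], [14.0, 2.8, -13.0], [18.0, 3.7, -12.7], [22.0, 4.5, -12.5], [26.0, 5.4, -12.1], [30.0, 6.2, -11.7], [34.0, 7.0, -11.2], [38.0, 7.8, -10.7], [42.0, 8.5, -10.2], [46.0, 9.2, -9.5], [50.0, 9.9, -8.9], [54.0, 10.5, -8.2], [58.0, 11.0, -7.4], [62.0, 11.5, -6.6], [66.0, 11.9, -5.8], [69.0, 9.2, -3.8], [72.0, 9.4, -3.3], [74.0, 6.3, -1.9], [76.0, 6.4, -1.7], [78.0, 6.5, -1.5], [80.0, 6.5, -1.3], [82.0, 6.6, -1.0], [84.0, 6.6, -0.8], [85.5, 5.0, -0.5], [87.0, 5.0, -0.3]]
```

```bash
python3 -m pendant '[0,0.0001,-0.0066,0,0,0,0.005,0,0.0009,-0.0132,0,0,0,0.005,0,0.0018,-0.0131,0,0,0,0.005,0,0.0028,-0.013,0,0,0,0.005,0,0.0037,-0.0127,0,0,0,0.005,0,0.0045,-0.0125,0,0,0,0.005,0,0.0054,-0.0121,0,0,0,0.005,0,0.0062,-0.0117,0,0,0,0.005,0,0,0,0,0,0,0.005,0,0,0,0,0,0,0.005]'
```

```text
clock: 15.35
position: [0.5023, 0.0488, 0.1628]
ee_rot: [2.219, 2.219, 0.005]
force: [12.5, 0.1, -10.1]
width: 0.103
gripper_force: 12.0
```

```bash
python3 -m pendant '[0,0.0082,-0.0106,0,0,0,0.005,0,0.0078,-0.0107,0,0,0,0.005,0,0.0085,-0.0102,0,0,0,0.005,0,0.0092,-0.0095,0,0,0,0.005,0,0.0099,-0.0089,0,0,0,0.005,0,0.0105,-0.0082,0,0,0,0.005,0,0.011,-0.0074,0,0,0,0.005,0,0.0115,-0.0066,0,0,0,0.005,0,0,0,0,0,0,0.005,0,0,0,0,0,0,0.005]'
```

```text
clock: 16.6
position: [0.577, 0.0486, 0.2351]
ee_rot: [2.222, 2.221, 0.001]
force: [-5.0, -0.0, 5.9]
width: 0.107
gripper_force: 12.0
```

```bash
python3 -m pendant '[0,0.0119,-0.0058,0,0,0,0.005,0,0.0092,-0.0038,0,0,0,0.005,0,0.0094,-0.0033,0,0,0,0.005,0,0.0063,-0.0019,0,0,0,0.005,0,0.0064,-0.0017,0,0,0,0.005,0,0.0065,-0.0015,0,0,0,0.005,0,0.0065,-0.0013,0,0,0,0.005,0,0.0066,-0.001,0,0,0,0.005,0,0,0,0,0,0,0.005,0,0,0,0,0,0,0.005]'
python3 -m pendant '[0,0.005,-0.0006,0,0,0,0.005,0,0.005,-0.0004,0,0,0,0.005,0,0.004,-0.0003,0,0,0,0.005,0,0,0,0,0,0,0.005,0,0,0,0,0,0,0.005]'
```

```text
clock: 17.85
position: [0.6393, 0.0486, 0.2548]
ee_rot: [2.222, 2.221, -0.0]
force: [-1.4, -2.4, 0.7]
width: 0.104
gripper_force: 12.0
clock: 18.48
position: [0.6533, 0.0486, 0.2561]
ee_rot: [2.222, 2.221, -0.0]
force: [-0.1, -3.2, 0.6]
width: 0.105
gripper_force: 12.0
```

```bash
python3 -m pendant '[0,0.004,-0.0003,0,0,0,0.005,0,0.004,-0.0001,0,0,0,0.005,0,0.0035,0,0,0,0,0.005,0,0,0,0,0,0,0.005,0,0,0,0,0,0,0.005]'
python3 - <<'E'
from h import *
from scipy.optimize import least_squares
P=np.array([(.4757,.0678),(.5023,.1628),(.577,.2351),(.6393,.2548),(.6533,.2561)])
print(least_squares(lambda q:np.hypot(*(P-q).T)-.19,[.665,.067]).x)
s=observe();print(s["position"],s["force"])
t=get_image("top")[:,:,::-1];d=get_image("side")[:,:,::-1]
cv2.imwrite("pics/s2.png",np.hstack([cv2.resize(d[90:265,260:390],(446,600)),cv2.resize(t[120:250,230:306],(351,600))]))
cv2.imwrite("pics/side2.png",d);cv2.imwrite("pics/top2.png",t)
for n in("side","top"):print(n,[proj(n,p).round(1).tolist() for p in([.666,.1686,.225],[.666,-.0714,.225],[.666,-.0714,.08],[.671,-.0714,.225],[.661,-.0714,.225])])
E
```

```text
clock: 19.1
position: [0.6649, 0.0487, 0.2565]
ee_rot: [2.222, 2.221, -0.0]
force: [0.1, -2.6, 0.1]
width: 0.101
gripper_force: 12.0
[0.6658 0.0667]
[0.6649 0.0487 0.2565] [ 0.0595 -2.566   0.0789]
side [[331.4, 115.1], [367.4, 159.2], [362.0, 209.4], [369.4, 158.9], [365.4, 159.5]]
top [[234.2, 128.0], [363.8, 128.8], [358.7, 147.3], [363.8, 126.1], [363.8, 131.4]]
```

View pics/s2.png

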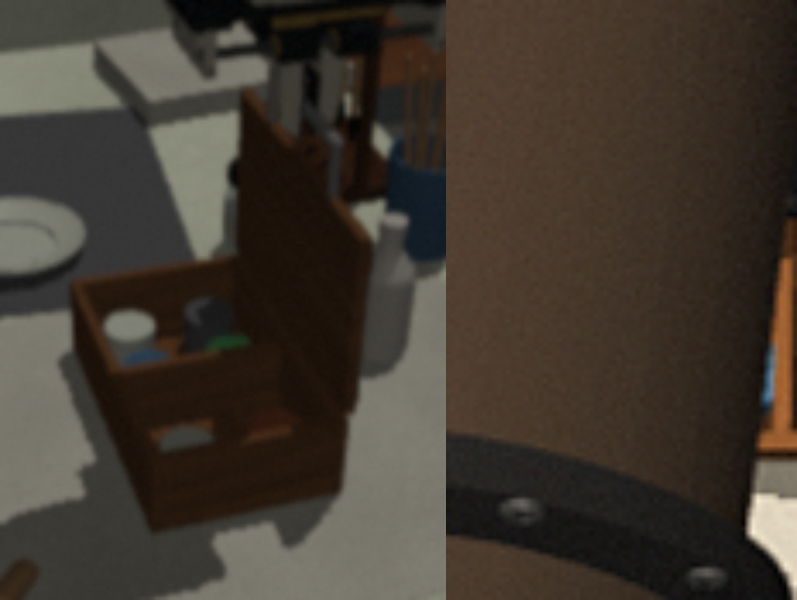

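The side view shows the lid standing vertical, near edge from (366,160) at the top to (362,210) at the hinge, as predicted for 90°. One last 0.8 mm trim, then settle.

```bash
python3 -m pendant '[0,0.0008,0,0,0,0,0.005,0,0,0,0,0,0,0.005,0,0,0,0,0,0,0.005,0,0,0,0,0,0,0.005,0,0,0,0,0,0,0.005,0,0,0,0,0,0,0.005,0,0,0,0,0,0,0.005,0,0,0,0,0,0,0.005]' 20
python3 - <<'E'
from h import *
s=observe();print(s["position"],s["force"],abs(s["dq"]).max(),s["gripper_force"])
t=get_image("top")[:,:,::-1]
o=cv2.imread("pics/top0.png")
for n,(x0,x1,y0,y1) in dict(palette=(140,210,190,260),weight=(230,305,272,312),brush=(360,436,255,335),ink=(420,445,115,142),cup=(366,403,76,120),jar2=(183,213,110,145),squeeze=(270,302,85,125)).items():
    print(n,np.abs(t[y0:y1,x0:x1].astype(int)-o[y0:y1,x0:x1]).mean().round(1))
E
```

```text
clock: 20.2
position: [0.6656, 0.0487, 0.2565]
ee_rot: [2.222, 2.221, -0.0]
force: [-0.4, -3.8, -0.8]
width: 0.099
gripper_force: 20.0
[0.6656 0.0487 0.2565] [-0.4046 -3.8249 -0.8233] 0.001457767453317188 20.00056654214859
palette 68.8
weight 67.1
brush 48.5
ink 33.6
cup 28.6
jar2 42.1
squeeze 63.3
```

Run:
```python
from h import *
t=get_image("top")[:,:,::-1];d=get_image("side")[:,:,::-1]
cv2.imwrite("pics/f.png",np.vstack([t[:300],d[:300]]))
```

```text
(no output)
```

View pics/f.png

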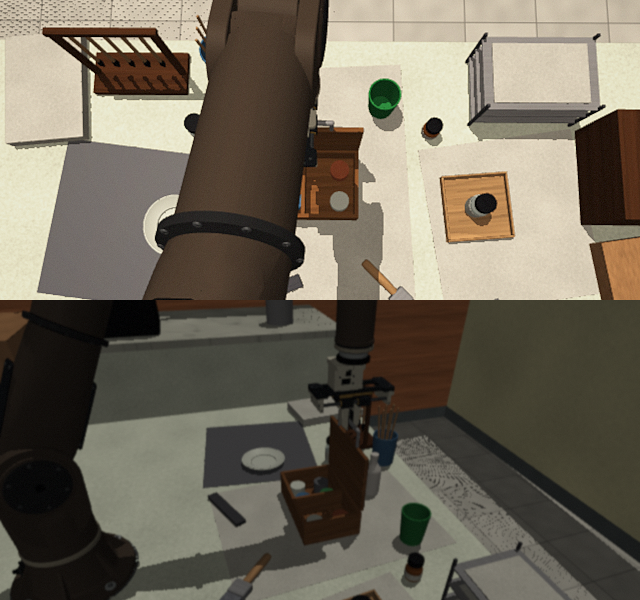

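Everything sits where it was: cup (384,98), ink (432,128), and brush and weight unmoved. The differences were exposure and the arm in the way. The jar is upright in the tray at (482,205) and the lid is upright in the gripper.

```bash
python3 -c "from cell import sign_off;print(sign_off())"
```

```text
the job is handed in; nothing more can be done
None
```

The job is handed in: the jar stands upright in the tray, the gripper holds the lid still and upright within about half a degree, and the other objects look unmoved in the last pictures, at about 20 s on the clock.

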